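# Start the hotplate stirrer in the safe order

## Robot

A 6-joint arm with a two-finger parallel gripper is mounted at the origin on the work surface. World frame = base frame: x ahead of the robot, y to its left, z up, the work surface at z = 0. Lengths are in m, angles in rad, forces in N, time in s.
With the tool pointing down it reaches from about 0.3 to 0.875 m from the base axis. Payload 6.4 kg.
Tool frame: the origin (TCP) lies between the finger pads; the fingertips stand 11 mm ahead of it and the grasp point (between the pads) lies 8 mm behind it (ctrl.tcp_to_tips is the y of the fingertips in the tool frame, in m); y points along the fingers, x is the direction in which the jaws open and shut, and the axes are right-handed (so a half turn about y gives the same grasp; the last joint's range is limited). The gripper opens to 85 mm and grips with 20 to 120 N. Pads are 22 mm wide; open, the fingers measure 114 mm over their backs; the gripper's body (76 mm by 85 mm) begins 54 mm behind the grasp point. The pads swing forward as they close: fully open they stand 13 mm farther back than shut.
Start: joints at [-1.338, 0.181, 1.607, -0, 1.354, -0.206], TCP at [0.244, -0.521, 0.205] pointing down, gripper open.
Joint ranges: [-2.99, 2.99], [-0.89, 2.07], [0.3, 2.58], [-1.14, 4.28], [0, 2.63], [-3.12, 3.12]. Speed limits (rad/s): [2.57, 2.57, 3.01, 3.14, 3.14, 3.14].

## Interface

Orientations are given as a unit quaternion [w, x, y, z].
In Python, from bench import ctrl gives the robot as it stands.
- The arm moves only by the tool apply_moves, never from a script. Its argument "plan" is text: rows parted by semicolons, each of 7 numbers parted by spaces: the shift along the tool's x, y, z each as a share of 0.05 m, from -1 to 1, then the turn, a rotation vector about the tool's x, y, z each as a share of 0.12 rad, from -1 to 1, then the opening, from 0 (shut) to 1 (fully open). In form: dx dy dz wx wy wz claw; .... A call has exactly 5 rows; each row shifts and turns the commanded pose from where the row before left it, along the tool's axes as they then stand; what a row does not reach is not made up. A row lasts 1/10 s, in which the tool goes at most 50 mm and 8.59 degrees, less where a joint would pass 70% of its speed; a pose out of reach is approached as far as the arm can. A call with a number of a shift or a turn outside -1 to 1 is refused whole. A call with a gripper value outside its range is refused whole. The fingers move at their own pace and stop on an object; the grip force is fixed at half the most. Time passes only in rows, so rows that do not move let the fingers close, or fill a call up. It gives the time, the measured TCP pose, the force and the opening at its end, in the units of the state.
- ctrl.get_obs(): the state, without advancing time (a new reading comes with each control period).
- ctrl.camera(name): name is "scene" or "top" or "wrist"; returns the picture (480x640x3 uint8, red, green, blue); there is no depth.
- ctrl.get_calibration(name): a dict with "intrinsics" (3x3 intrinsics, pixels), "R" (3x3) and "t" (3): a world point X has camera coordinates R X + t. Camera axes: x right, y down, z forward; pixel columns grow to the right and rows downward; lengths in m; the calibration is good to about 2 mm. The wrist camera is an equidistant fisheye: a pixel r from the principal point sees the ray r / f radians off the axis. A picture is of the moment at which its call begins: read the wrist's pose just before it. get_calibration takes no time and is no camera call; for the wrist camera it gives the pose at the moment of the call.
- ctrl.hand_in(): hands the job in, once; it reports no verdict.
Trained networks look in the newest picture that a camera, given by its name, has taken for a name from the list of things; names that differ only in an ending like _2 or _b are one class to them, and where a whole thing is asked for, a point or a joint stands for the part that bears it (a point fixed in the world has none). Each returns a list of dicts, best first, with "score" (0 to 1); they miss things now and then, are a little off and sometimes report something else, mostly with a low value. They report only what shows in the picture. A call takes as long as a camera call.
- ctrl.recognise(camera, target): "point" ([x, y, z] in m, in world coordinates, good to about 4 mm: the middle of the surface that is visible of it).
The state is a dict: "time_s": time; "q": joint angles; "dq": joint speeds; "joint_efforts": joint torques, N m; "eef_pos": TCP position; "eef_rot": TCP orientation; "wrist_force": force on the tool from outside, world axes, zero at the start; "torque": the same for the moment, N m; "opening": opening from 0.0 (shut) to 1.0 (fully open).
Only numpy, scipy, OpenCV 4.12 (cv2) and the standard library are available. Lean on these libraries where they do the work, as an engineer would, in place of code of your own. Each camera call takes 0.05 s, during which the arm holds its last target.

## Task

Start the two-place hotplate stirrer in the safe order: press first the large round mains key, then the square stirring key, then the long narrow heating key, each lightly and all the way in so that it stays down. Leave the small round timer key up, and do not shift or lift the beaker, flask, bottle or pen.

Things in the scene. Friction and masses are not known exactly. Their poses are not given: they have to be found in the camera images.
- stirrer: low white hotplate stirrer, fixed, 260 (x) by 300 (y) by 65 mm high. Origin: centre of its underside, on the table; x points from the keys to the plates. Flat grey deck with four white keys in black bezels (3 mm high), at x = -85, y = -93, -31, 31, 93 mm; which key sits where varies. Two round steel plates, 128 mm across, tops at 78 mm, at x = 52, y = +-72 mm, carry the beaker and flask.
- round_key_top (a point): large round key (mains), 36 mm across. Slides straight down; top face level, 14 mm above the deck (79 mm above the table) when up. Travel 8 mm; resists with about 2.5 N all the way and stays where it is left (no spring back); over 20 N is too hard. Point: centre of its top face, moving with it; axes as the machine's.
- round_key (a joint): large round key (mains): how far it is pressed in, m; 0 = up, 0.008 = fully in.
- square_key_top (a point): square key (stirring), 30 by 30 mm. Slides straight down; top face level, 14 mm above the deck (79 mm above the table) when up. Travel 8 mm; resists with about 2.5 N all the way and stays where it is left (no spring back); over 20 N is too hard. Point: centre of its top face, moving with it; axes as the machine's.
- square_key (a joint): square key (stirring): how far it is pressed in, m; 0 = up, 0.008 = fully in.
- long_key_top (a point): long narrow key (heating), 52 mm along the machine's x by 18 mm. Slides straight down; top face level, 14 mm above the deck (79 mm above the table) when up. Travel 8 mm; resists with about 2.5 N all the way and stays where it is left (no spring back); over 20 N is too hard. Point: centre of its top face, moving with it; axes as the machine's.
- long_key (a joint): long narrow key (heating): how far it is pressed in, m; 0 = up, 0.008 = fully in.
- small_key_top (a point): small round key (timer), 18 mm across; to be left up. Slides straight down; top face level, 14 mm above the deck (79 mm above the table) when up. Travel 8 mm; resists with about 2.5 N all the way and stays where it is left (no spring back); over 20 N is too hard. Point: centre of its top face, moving with it; axes as the machine's.
- small_key (a joint): small round key (timer): how far it is pressed in, m; 0 = up, 0.008 = fully in.
- beaker: open clear beaker, 72 mm across, 85 mm high, standing loose on one of the plates. Origin: centre of its underside. Leave alone.
- flask: conical glass flask with a closed top, 72 mm across the foot, 94 mm high, loose on the other plate. Origin: centre of its underside. Leave alone.
- bottle: amber glass bottle, 54 mm across, 115 mm high, loose on the table beside the machine. Origin: centre of its underside. Leave alone.
- pen: marker pen lying on the table beside the machine, 134 mm long, 16 mm thick. Origin: on its underside near its middle; x along it. Leave alone.

How it is judged:
On the way, in this order (a step that is already met when the one before it is completed fails the run):
1. the large round mains key is in, the others up (value of joint round_key above 0.0055 m and value of joint each of square_key, long_key, small_key below 0.002 m), for 0.2 s.
2. the square stirring key is in too, the long one still up (value of joint each of round_key, square_key above 0.0055 m and value of joint each of long_key, small_key below 0.002 m), for 0.2 s.
3. the long heating key is in too (value of joint each of round_key, square_key, long_key above 0.0055 m and value of joint small_key below 0.002 m), for 0.2 s.
At the end, for the whole second after the job is handed in: The large round, square and long keys are each in by more than 5.5 mm of their 8 mm, the small round key by less than 2 mm; the beaker, flask, bottle and pen lie within 15 mm of where they started, the first three upright (within 0.2 rad) (all of step 3 and not (distance of beaker from where it was at the start of the episode above 0.015 m) and not (distance of flask from where it was at the start of the episode above 0.015 m) and not (distance of bottle from where it was at the start of the episode above 0.015 m) and not (distance of pen from where it was at the start of the episode above 0.015 m) and angle between each of beaker, flask, bottle's own z axis and vertical below 0.2 rad); the robot touches nothing.
It fails at once if a key was pressed out of order: the square one before the large round one was in, or the long one before the square one was in ((value of joint square_key above 0.003 m and value of joint round_key below 0.0055 m) or (value of joint long_key above 0.003 m and value of joint square_key below 0.0055 m)).
It fails at once if the small round key was pressed (value of joint small_key above 0.003 m).
It fails at once if a key was pressed harder than 20 N (contact force between anything else and round_key above 20 N or contact force between anything else and square_key above 20 N or contact force between anything else and long_key above 20 N or contact force between anything else and small_key above 20 N).
It fails at once if the machine's body was pushed with more than 20 N (contact force between any of the fingers, the arm and stirrer above 20 N).
It fails at once if the beaker, flask, bottle or pen was shifted or lifted by more than 15 mm, or tipped (distance of any of beaker, flask, bottle, pen from where it was at the start of the episode above 0.015 m or angle between any of beaker, flask, bottle's own z axis and vertical above 0.35 rad).
It also fails if it takes over 51 s, if anything falls off the work surface, if the arm or the gripper's body presses on something with over 40 N, if the wrist force passes 120 N, or if a joint passes its speed limit or range.

## Working session

There is one attempt and no reset: what is moved stays moved. The work goes in short steps, Python scripts to look and compute and a tool call to move; the robot and the scene stay as the last step left them, time stands still between calls to the robot, and variables do not carry over. Pictures are saved under pics/ and viewed, and the job is handed in when it is done.

Besides the shell and the picture viewer there is one more tool, called after "Call:" by a JSON object that holds its "name" and its "arguments". apply_moves: Moves the arm, as the interface text tells. Shift numbers are shares of 0.05 m and turn numbers shares of 0.12 rad, none past 1 either way. Its arguments: {"type":"object","properties":{"plan":{"type":"string"}},"required":["plan"]}

```bash
mkdir -p pics; python3 - <<'E'
from bench import ctrl
import cv2
for n in ["scene","top"]:
    cv2.imwrite(f"pics/{n}0.png",ctrl.camera(n)[:,:,::-1])
for t in ["round_key_top","square_key_top","long_key_top","small_key_top"]:
    print(t,ctrl.recognise("top",t)[:2])
o=ctrl.get_obs();print(o); print(ctrl.tcp_to_tips)
print(ctrl.get_calibration("top"))
E
```

```text
round_key_top [{'point': [0.5328, -0.0982, 0.0812], 'score': 0.6}]
square_key_top [{'point': [0.534, 0.0225, 0.0781], 'score': 0.88}, {'point': [0.6652, 0.0693, 0.1166], 'score': 0.44}]
long_key_top [{'point': [0.5295, 0.0847, 0.0799], 'score': 0.66}]
small_key_top [{'point': [0.533, -0.0385, 0.0827], 'score': 0.47}]
{'time_s': 0.3, 'q': array([-1.33831392e+00,  1.81058680e-01,  1.60732295e+00,  1.18990188e-05,
        1.35377939e+00, -2.06310577e-01]), 'dq': array([-0.0010924 , -0.00257871, -0.00298341, -0.00129538, -0.00024799,
       -0.00074898]), 'joint_efforts': array([ 1.75778182e-04, -4.44333208e+01, -3.51063180e+01, -3.67905850e-04,
        5.44638300e-03, -2.14120621e-05]), 'eef_pos': array([ 0.24425965, -0.52034565,  0.20508663]), 'eef_rot': array([ 0.59697745, -0.59669113,  0.379336  , -0.37905385]), 'wrist_force': array([ 0.19459883, -0.91024559, -0.633479  ]), 'torque': array([ 0.03751022,  0.04417196, -0.00444925]), 'opening': 1.000239925275691}
0.011
{'intrinsics': array([[543.52121034,   0.        , 330.73605763],
       [  0.        , 543.52121034, 240.01905522],
       [  0.        ,   0.        ,   1.        ]]), 'R': array([[ 0.03040313, -0.99947419, -0.01126948],
       [-0.98509856, -0.02805254, -0.16968762],
       [ 0.16928226,  0.01626058, -0.98543346]]), 't': array([0.01570614, 0.61555588, 0.86612671])}
```

View pics/top0.png

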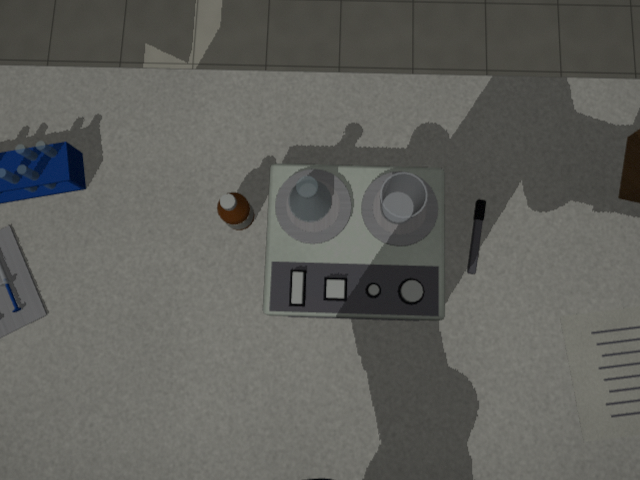

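View pics/scene0.png

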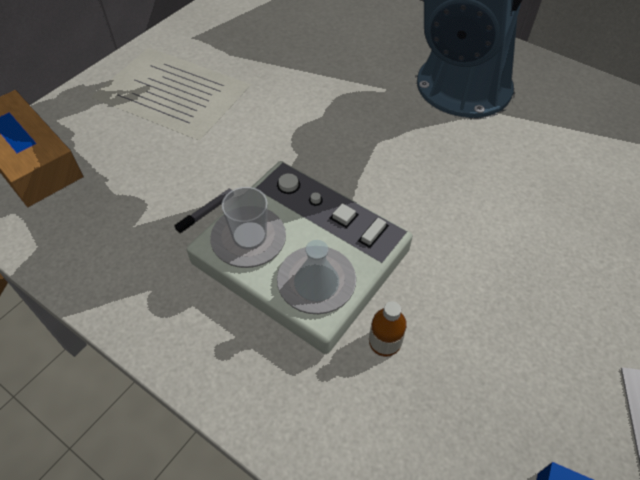

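```bash
cat > h.py <<'E'
from bench import ctrl
import numpy as np
from scipy.spatial.transform import Rotation as R
def back(n,uv,z):
    c=ctrl.get_calibration(n);d=c["R"].T@np.linalg.solve(c["intrinsics"],[*uv,1]);o=-c["R"].T@c["t"]
    return o+d*(z-o[2])/d[2]
def pose():
    o=ctrl.get_obs();q=o["eef_rot"];M=R.from_quat([q[1],q[2],q[3],q[0]]).as_matrix();return o,o["eef_pos"],M
def go(tip,yawx=None):
    o,p,M=pose();tcp=np.array(tip,float)+[0,0,ctrl.tcp_to_tips]
    print("t",o["time_s"],"pos",p.round(4),"F",o["wrist_force"].round(2),"open",o["opening"].round(2))
    print("shift shares tool",(M.T@(tcp-p)/0.05).round(3)); print(M.round(3))
E
python3 - <<'E'
from h import *
for k,uv in dict(round=(411.5,291),small=(373.5,290),square=(336,289),long=(298,287.5)).items(): print(k,back("top",uv,.079).round(4))
for uv in [(271.5,261),(440,264),(439,316),(272,312)]: print(back("top",uv,.065).round(4))
go([.533,-.0995,.12])
c=ctrl.get_calibration("wrist");print((-c["R"].T@c["t"]).round(3))
E
```

```text
round [ 0.5306 -0.0993  0.079 ]
small [ 0.5304 -0.0381  0.079 ]
square [0.5303 0.0224 0.079 ]
long [0.5309 0.084  0.079 ]
[0.5746 0.1308 0.065 ]
[ 0.5777 -0.148   0.065 ]
[ 0.4925 -0.146   0.065 ]
[0.4908 0.1258 0.065 ]Traceback (most recent call last):
  File "<stdin>", line 4, in <module>
  File "h.py", line 11, in go
    print("t",o["time_s"],"pos",p.round(4),"F",o["wrist_force"].round(2),"open",o["opening"].round(2))
                                                                                ^^^^^^^^^^^^^^^^^^
AttributeError: 'float' object has no attribute 'round'
```

```bash
sed -i 's/o\["opening"\].round(2)/round(o["opening"],2)/' h.py
python3 - <<'E'
from h import *
go([.531,-.099,.105])
E
```

```text
t 0.3 pos [ 0.2443 -0.5203  0.2051] F [ 0.19 -0.91 -0.63] open 1.0
shift shares tool [-5.191  1.786  8.771]
[[ 0.425 -0.     0.905]
 [-0.905  0.001  0.425]
 [-0.001 -1.     0.   ]]
```

Call:
{"name": "apply_moves", "arguments": {"plan": "-0.4 0 0.6 0 0 0 0; -0.4 0 0.7 0 0 0 0; -0.4 0 0.7 0 0 0 0; -0.4 0 0.7 0 0 0 0; -0.4 0 0.7 0 0 0 0"}}

```text
time_s: 0.8
eef_pos: [0.3564, -0.3564, 0.2054]
eef_rot: [0.597, -0.597, 0.379, -0.379]
wrist_force: [0.6, 0.6, 0.4]
opening: 0.142
```

Call:
{"name": "apply_moves", "arguments": {"plan": "-0.4 0 0.7 0 0 0 0; -0.4 0 0.7 0 0 0 0; -0.4 0 0.7 0 0 0 0; -0.4 0 0.7 0 0 0 0; -0.4 0 0.7 0 0 0 0"}}

```text
time_s: 1.3
eef_pos: [0.4724, -0.1914, 0.2056]
eef_rot: [-0.597, 0.597, -0.379, 0.379]
wrist_force: [0.4, -0.3, 0.2]
opening: 0.001
```

```bash

python3 - <<'E'
from h import *
go([.531,-.099,.105])
c=ctrl.get_calibration("wrist");print((-c["R"].T@c["t"]).round(3))
E
```

```text
t 1.3 pos [ 0.4724 -0.1914  0.2056] F [ 0.37 -0.29  0.22] open 0.0
shift shares tool [-1.177  1.791  1.846]
[[ 0.425  0.     0.905]
 [-0.905 -0.     0.425]
 [ 0.    -1.     0.   ]]
[ 0.542 -0.159  0.374]
```

Call:
{"name": "apply_moves", "arguments": {"plan": "-0.3 0.4 0.45 0 0 0 0; -0.3 0.4 0.45 0 0 0 0; -0.3 0.4 0.45 0 0 0 0; -0.25 0.4 0.45 0 0 0 0; 0 0.15 0 0 0 0 0"}}

```text
time_s: 1.8
eef_pos: [0.5285, -0.0998, 0.1157]
eef_rot: [0.598, -0.597, 0.379, -0.377]
wrist_force: [-0.2, 0.2, -0.1]
opening: -0.006
```

Call:
{"name": "apply_moves", "arguments": {"plan": "0 0 0 0 0 0 0; 0 0 0 0 0 0 0; 0 0 0 0 0 0 0; 0 0 0 0 0 0 0; 0 0 0 0 0 0 0"}}

```text
time_s: 2.3
eef_pos: [0.5289, -0.1033, 0.1186]
eef_rot: [0.597, -0.597, 0.379, -0.38]
wrist_force: [-0.2, 0.0, 0.4]
opening: 0.005
```

```bash

python3 - <<'E'
from h import *
import cv2
cv2.imwrite("pics/w1.png",ctrl.camera("wrist")[:,:,::-1])
cv2.imwrite("pics/s1.png",ctrl.camera("scene")[:,:,::-1])
go([.531,-.099,.079])
E
```

```text
t 2.4 pos [ 0.5288 -0.103   0.1183] F [ 0.53 -0.78 -1.13] open -0.0
shift shares tool [-0.055  0.567  0.074]
[[ 0.424  0.001  0.905]
 [-0.905 -0.     0.424]
 [ 0.001 -1.     0.   ]]
```

View pics/w1.png

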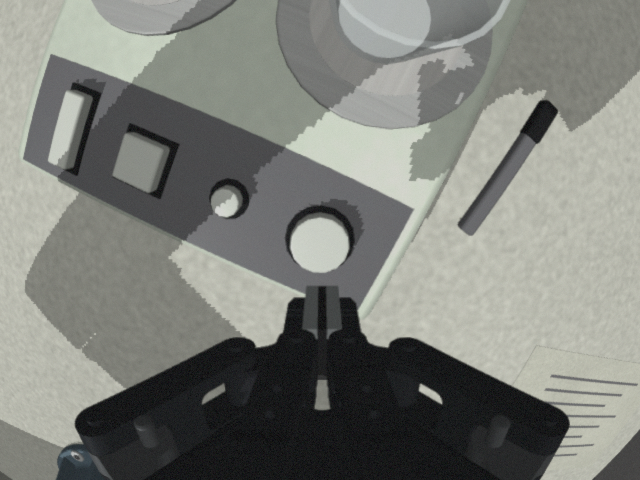

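View pics/s1.png

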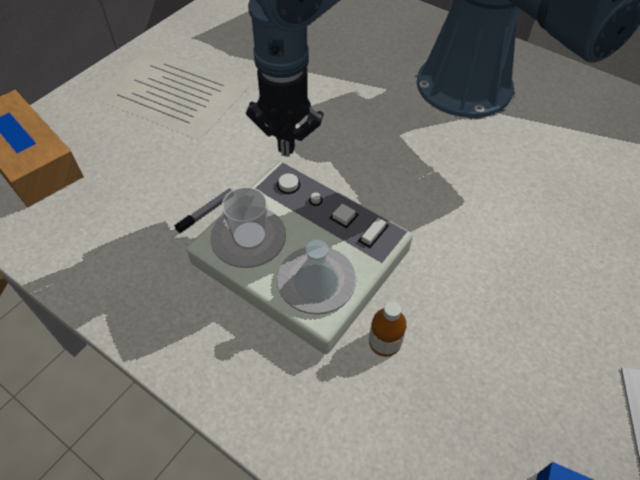

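```bash
cat >> h.py <<'E'
def proj(n,X):
    c=ctrl.get_calibration(n);x=c["R"]@np.array(X,float)+c["t"];K=c["intrinsics"]
    if n=="wrist":
        th=np.arctan2(np.hypot(x[0],x[1]),x[2]);r=th/np.hypot(x[0],x[1]);return K[:2,:2]@(x[:2]*r)+K[:2,2]
    return (K@x)[:2]/x[2]
E
python3 - <<'E'
from h import *
o,p,M=pose()
for n in ["scene","wrist"]:
    print(n,"tip",proj(n,p-[0,0,.011]).round(1),"key",proj(n,[.531,-.099,.079]).round(1),"sq",proj(n,[.5305,.0225,.079]).round(1),"long",proj(n,[.531,.0845,.079]).round(1))
E
```

```text
scene tip [287.7 167.4] key [289.3 179.8] sq [344.3 210.5] long [374.  227.5]
wrist tip [321.3 271.5] key [316.7 246.9] sq [136.1 166.7] long [ 64.  132.6]
```

```bash

python3 - <<'E'
import cv2
a=cv2.imread("pics/s1.png")[80:240,220:400];cv2.imwrite("pics/s1z.png",cv2.resize(a,None,fx=4,fy=3.7,interpolation=2))
a=cv2.imread("pics/w1.png")[180:400,240:400];cv2.imwrite("pics/w1z.png",cv2.resize(a,None,fx=2.7,fy=2.7,interpolation=2))
E
```

```text
(no output)
```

View pics/s1z.png

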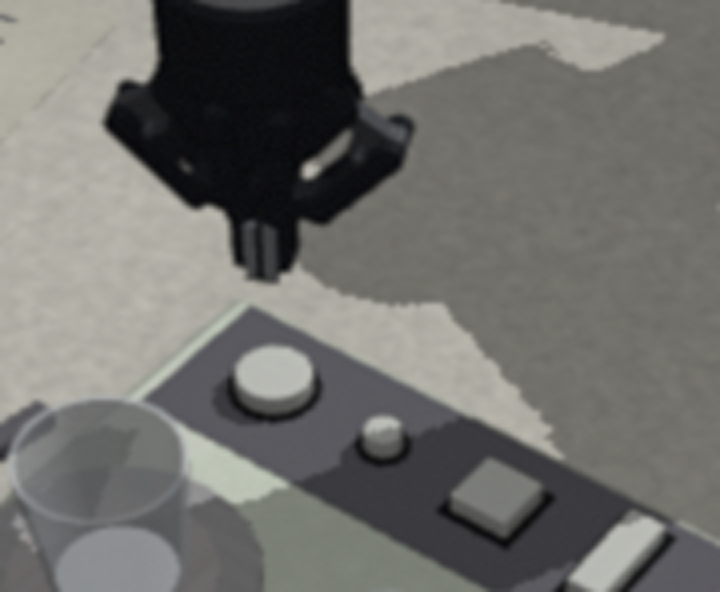

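View pics/w1z.png

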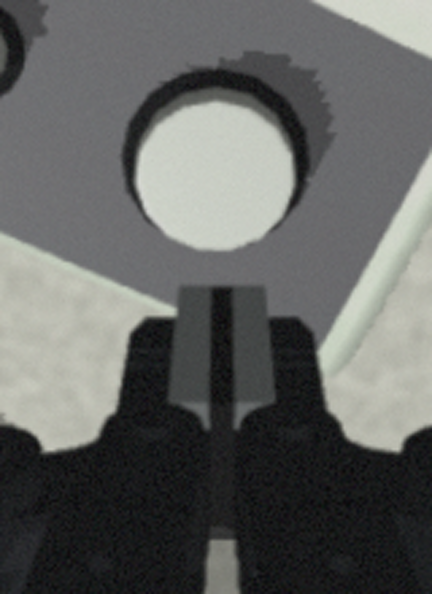

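```bash

python3 - <<'E'
from h import *
from scipy.optimize import least_squares
o,p,M=pose()
# front edge middle of tips
f=lambda X:np.r_[proj("scene",X)-[286,156],proj("wrist",X)-[322,287]]
r=least_squares(f,p);print(r.x.round(4),r.fun.round(2), "tool rel TCP", (M.T@(r.x-p)).round(4))
print("wrist key expected for actual", [proj("wrist",[.531,-.099,.079]).round(1)])
for dz in (-.01,0,.011): print(dz, proj("scene",p+M@[0,dz,0.011]).round(1),proj("wrist",p+M@[0,dz,0.011]).round(1))
E
```

```text
[ 0.5365 -0.0997  0.1439] [-0.35  0.14 -0.08  0.05] tool rel TCP [ 0.0003 -0.0256  0.0084]
wrist key expected for actual [array([316.7, 246.9])]
-0.01 [285.8 163.5] [321.2 267.5]
0 [286.1 167.5] [321.3 259.6]
0.011 [286.3 171.8] [321.3 251.8]
```

Call:
{"name": "apply_moves", "arguments": {"plan": "-0.05 0.1 0.07 0 0 0 0; 0 0.1 0 0 0 0 0; 0 0.1 0 0 0 0 0; 0 0.1 0 0 0 0 0; 0 0.1 0 0 0 0 0"}}

```text
time_s: 2.9
eef_pos: [0.5306, -0.0987, 0.0922]
eef_rot: [-0.597, 0.597, -0.379, 0.379]
wrist_force: [-0.0, -0.2, -0.1]
opening: -0.006
```

```bash

python3 - <<'E'
from h import *
import cv2
w=ctrl.camera("wrist")[:,:,::-1];s=ctrl.camera("scene")[:,:,::-1]
a=cv2.resize(s[80:240,220:400],(450,400),interpolation=2);b=cv2.resize(w[180:380,240:400],(320,400),interpolation=2)
cv2.imwrite("pics/c2.png",np.hstack([a,b]))
go([.531,-.099,.079])
E
```

```text
t 3.0 pos [ 0.5301 -0.0986  0.0918] F [ 0.16 -0.62 -0.72] open -0.0
shift shares tool [0.015 0.036 0.013]
[[ 0.425 -0.002  0.905]
 [-0.905  0.001  0.425]
 [-0.001 -1.    -0.001]]
```

View pics/c2.png

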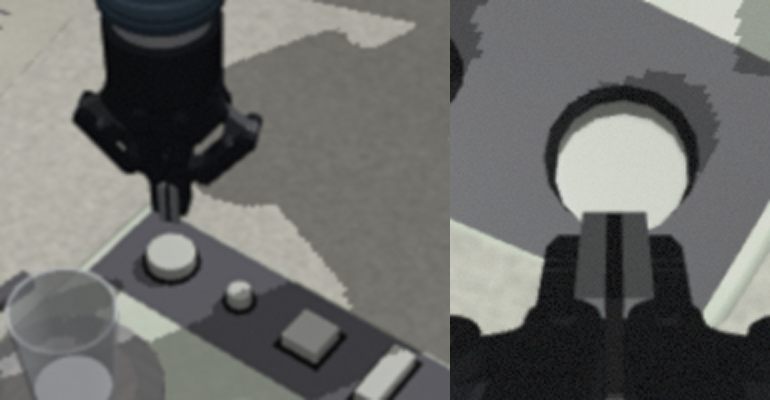

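Call:
{"name": "apply_moves", "arguments": {"plan": "0 0.02 0 0 0 0 0; 0 0.02 0 0 0 0 0; 0 0.02 0 0 0 0 0; 0 0.02 0 0 0 0 0; 0 0.02 0 0 0 0 0"}}

```text
time_s: 3.5
eef_pos: [0.5309, -0.0989, 0.0879]
eef_rot: [0.597, -0.597, 0.379, -0.379]
wrist_force: [-0.5, 0.1, 0.0]
opening: -0.003
```

```bash

python3 - <<'E'
from h import *
import cv2
w=ctrl.camera("wrist")[:,:,::-1];s=ctrl.camera("scene")[:,:,::-1]
a=cv2.resize(s[80:240,220:400],(450,400),interpolation=2);b=cv2.resize(w[180:380,240:400],(320,400),interpolation=2)
cv2.imwrite("pics/c3.png",np.hstack([a,b]))
go([.531,-.099,.079])
E
```

```text
t 3.6 pos [ 0.5307 -0.0989  0.0878] F [-0.55 -0.06  0.72] open 0.01
shift shares tool [ 0.005 -0.045  0.004]
[[ 0.425 -0.     0.905]
 [-0.905  0.     0.425]
 [-0.    -1.    -0.   ]]
```

View pics/c3.png

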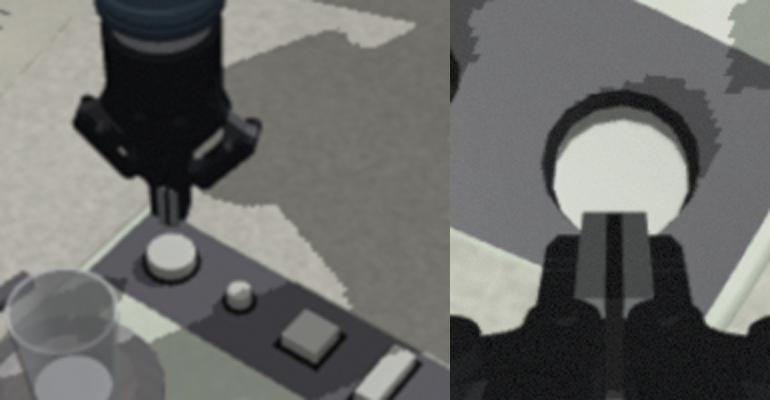

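Call:
{"name": "apply_moves", "arguments": {"plan": "0 0.02 0 0 0 0 0; 0 0.02 0 0 0 0 0; 0 0.02 0 0 0 0 0; 0 0.02 0 0 0 0 0; 0 0.02 0 0 0 0 0"}}

```text
time_s: 4.1
eef_pos: [0.5308, -0.0989, 0.0828]
eef_rot: [0.597, -0.597, 0.379, -0.379]
wrist_force: [0.2, -0.3, 0.9]
opening: 0.001
```

Call:
{"name": "apply_moves", "arguments": {"plan": "0 0.01 0 0 0 0 0; 0 0.01 0 0 0 0 0; 0 0 0 0 0 0 0; 0 0 0 0 0 0 0; 0 0 0 0 0 0 0"}}

```text
time_s: 4.6
eef_pos: [0.5309, -0.0989, 0.0819]
eef_rot: [0.597, -0.597, 0.379, -0.379]
wrist_force: [0.3, 0.2, 0.9]
opening: 0.001
```

```bash

python3 - <<'E'
from h import *
import cv2
w=ctrl.camera("wrist")[:,:,::-1];s=ctrl.camera("scene")[:,:,::-1]
a=cv2.resize(s[80:240,220:400],(450,400),interpolation=2);b=cv2.resize(w[180:380,240:400],(320,400),interpolation=2)
cv2.imwrite("pics/c4.png",np.hstack([a,b]))
go([.531,-.099,.079])
E
```

```text
t 4.7 pos [ 0.5308 -0.0989  0.0819] F [-0.08 -0.02 -0.01] open -0.0
shift shares tool [ 0.004 -0.161  0.002]
[[ 0.425  0.     0.905]
 [-0.905 -0.     0.425]
 [ 0.    -1.     0.   ]]
```

View pics/c4.png

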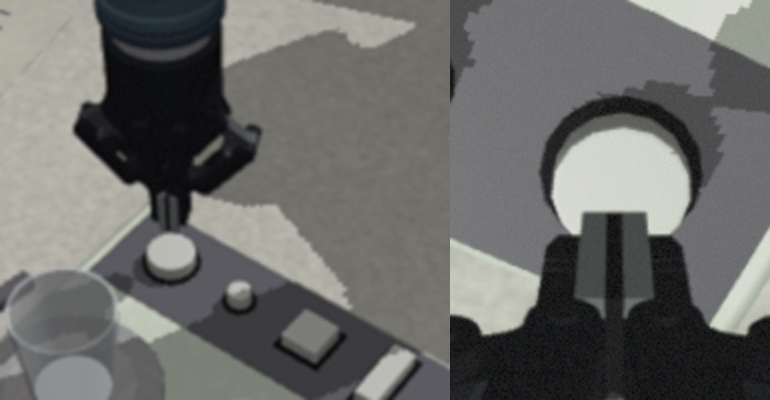

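Call:
{"name": "apply_moves", "arguments": {"plan": "0 0.04 0 0 0 0 0; 0 0.04 0 0 0 0 0; 0 0.02 0 0 0 0 0; 0 0.02 0 0 0 0 0; 0 0.02 0 0 0 0 0"}}

```text
time_s: 5.2
eef_pos: [0.5308, -0.0989, 0.0748]
eef_rot: [-0.597, 0.597, -0.379, 0.379]
wrist_force: [0.2, -0.5, 0.1]
opening: -0.0
```

Call:
{"name": "apply_moves", "arguments": {"plan": "0 0.02 0 0 0 0 0; 0 0.02 0 0 0 0 0; 0 0.02 0 0 0 0 0; 0 0.02 0 0 0 0 0; 0 0.02 0 0 0 0 0"}}

```text
time_s: 5.7
eef_pos: [0.5308, -0.0989, 0.0698]
eef_rot: [0.597, -0.597, 0.379, -0.379]
wrist_force: [-0.4, -0.3, 0.9]
opening: 0.001
```

```bash

python3 - <<'E'
from h import *
import cv2
w=ctrl.camera("wrist")[:,:,::-1];s=ctrl.camera("scene")[:,:,::-1]
a=cv2.resize(s[80:240,220:400],(450,400),interpolation=2);b=cv2.resize(w[180:380,240:400],(320,400),interpolation=2)
cv2.imwrite("pics/c5.png",np.hstack([a,b]))
go([.531,-.099,.079])
E
```

```text
t 5.8 pos [ 0.5307 -0.0988  0.0697] F [-0.08 -0.15 -0.12] open -0.0
shift shares tool [ 0.006 -0.406  0.004]
[[ 0.425 -0.     0.905]
 [-0.905  0.     0.425]
 [-0.    -1.    -0.   ]]
```

View pics/c5.png

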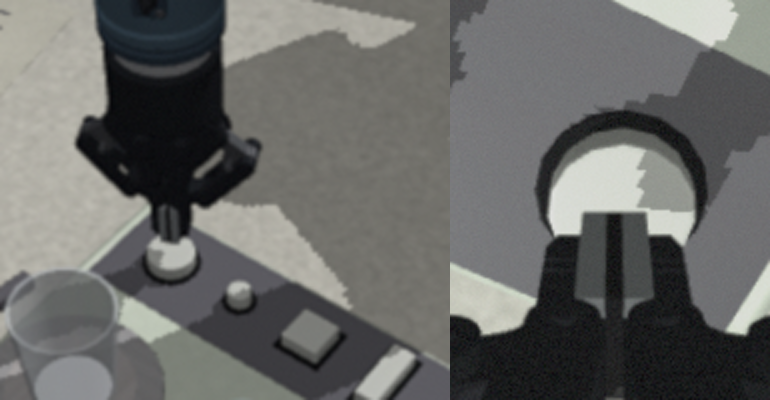

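Call:
{"name": "apply_moves", "arguments": {"plan": "0 0.02 0 0 0 0 0; 0 0.02 0 0 0 0 0; 0 0.02 0 0 0 0 0; 0 0.02 0 0 0 0 0; 0 0.02 0 0 0 0 0"}}

```text
time_s: 6.3
eef_pos: [0.5308, -0.0989, 0.0648]
eef_rot: [-0.597, 0.597, -0.379, 0.379]
wrist_force: [-0.2, -0.1, 0.2]
opening: -0.003
```

Call:
{"name": "apply_moves", "arguments": {"plan": "0 0.02 0 0 0 0 0; 0 0.02 0 0 0 0 0; 0 0.02 0 0 0 0 0; 0 0.02 0 0 0 0 0; 0 0 0 0 0 0 0"}}

```text
time_s: 6.8
eef_pos: [0.5307, -0.0988, 0.0607]
eef_rot: [-0.597, 0.597, -0.379, 0.379]
wrist_force: [-0.4, 1.1, 0.9]
opening: 0.002
```

```bash

python3 - <<'E'
from h import *
import cv2
w=ctrl.camera("wrist")[:,:,::-1];s=ctrl.camera("scene")[:,:,::-1]
a=cv2.resize(s[80:240,220:400],(450,400),interpolation=2);b=cv2.resize(w[180:380,240:400],(320,400),interpolation=2)
cv2.imwrite("pics/c6.png",np.hstack([a,b]))
go([.531,-.099,.079])
E
```

```text
t 6.9 pos [ 0.5308 -0.0988  0.0609] F [-0.78  0.06  0.22] open 0.0
shift shares tool [ 0.004 -0.583  0.003]
[[ 0.425 -0.     0.905]
 [-0.905  0.     0.425]
 [-0.    -1.    -0.   ]]
```

View pics/c6.png

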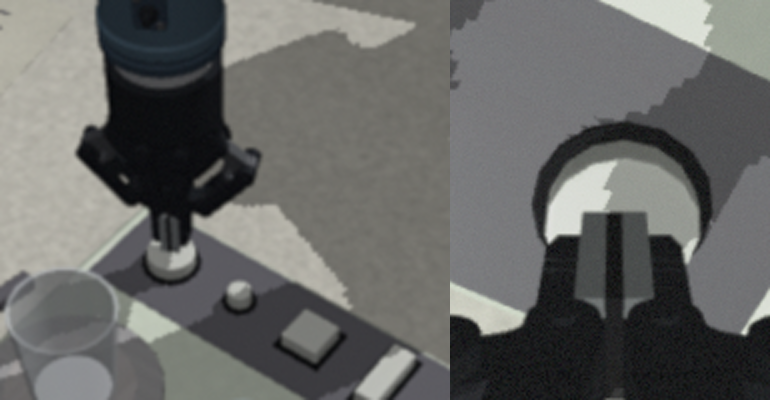

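Call:
{"name": "apply_moves", "arguments": {"plan": "0 0.02 0 0 0 0 0; 0 0.02 0 0 0 0 0; 0 0.02 0 0 0 0 0; 0 0.02 0 0 0 0 0; 0 0.02 0 0 0 0 0"}}

```text
time_s: 7.4
eef_pos: [0.5308, -0.0989, 0.0558]
eef_rot: [-0.597, 0.597, -0.379, 0.379]
wrist_force: [0.0, -0.4, 0.8]
opening: -0.0
```

Call:
{"name": "apply_moves", "arguments": {"plan": "0 0.02 0 0 0 0 0; 0 0.02 0 0 0 0 0; 0 0.02 0 0 0 0 0; 0 0 0 0 0 0 0; 0 0 0 0 0 0 0"}}

```text
time_s: 7.9
eef_pos: [0.5308, -0.0989, 0.0528]
eef_rot: [-0.597, 0.597, -0.379, 0.379]
wrist_force: [0.1, 0.3, 0.1]
opening: -0.003
```

```bash

python3 - <<'E'
from h import *
import cv2
w=ctrl.camera("wrist")[:,:,::-1];s=ctrl.camera("scene")[:,:,::-1]
a=cv2.resize(s[80:240,220:400],(450,400),interpolation=2);b=cv2.resize(w[180:380,240:400],(320,400),interpolation=2)
cv2.imwrite("pics/c7.png",np.hstack([a,b]))
go([.531,-.099,.079])
E
```

```text
t 8.0 pos [ 0.5308 -0.0988  0.0529] F [ 0.74 -0.45  0.32] open -0.0
shift shares tool [ 0.004 -0.742  0.002]
[[ 0.425 -0.     0.905]
 [-0.905  0.     0.425]
 [-0.    -1.    -0.   ]]
```

View pics/c7.png

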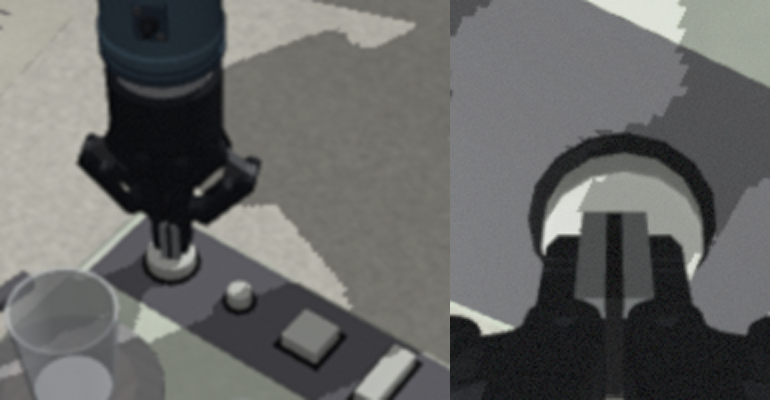

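Call:
{"name": "apply_moves", "arguments": {"plan": "0 0.02 0 0 0 0 0; 0 0.02 0 0 0 0 0; 0 0.02 0 0 0 0 0; 0 0 0 0 0 0 0; 0 0 0 0 0 0 0"}}

```text
time_s: 8.5
eef_pos: [0.5308, -0.0989, 0.0498]
eef_rot: [0.597, -0.597, 0.379, -0.379]
wrist_force: [-0.5, -0.1, 0.7]
opening: 0.003
```

Call:
{"name": "apply_moves", "arguments": {"plan": "0 0.02 0 0 0 0 0; 0 0.02 0 0 0 0 0; 0 0.02 0 0 0 0 0; 0 0 0 0 0 0 0; 0 0 0 0 0 0 0"}}

```text
time_s: 9.0
eef_pos: [0.5308, -0.0989, 0.0467]
eef_rot: [0.597, -0.597, 0.379, -0.379]
wrist_force: [0.2, 0.1, -0.0]
opening: -0.0
```

```bash

python3 - <<'E'
from h import *
import cv2
w=ctrl.camera("wrist")[:,:,::-1];s=ctrl.camera("scene")[:,:,::-1]
a=cv2.resize(s[80:240,220:400],(450,400),interpolation=2);b=cv2.resize(w[180:380,240:400],(320,400),interpolation=2)
cv2.imwrite("pics/c8.png",np.hstack([a,b]))
go([.531,-.099,.079])
for i in range(1): print(ctrl.get_obs()["wrist_force"])
E
```

```text
t 9.1 pos [ 0.5308 -0.0989  0.0468] F [ 0.72 -0.58  0.15] open 0.0
shift shares tool [ 0.005 -0.865  0.003]
[[ 0.425 -0.     0.905]
 [-0.905  0.     0.425]
 [-0.    -1.    -0.   ]]
[ 0.72372692 -0.58083196  0.1473991 ]
```

View pics/c8.png

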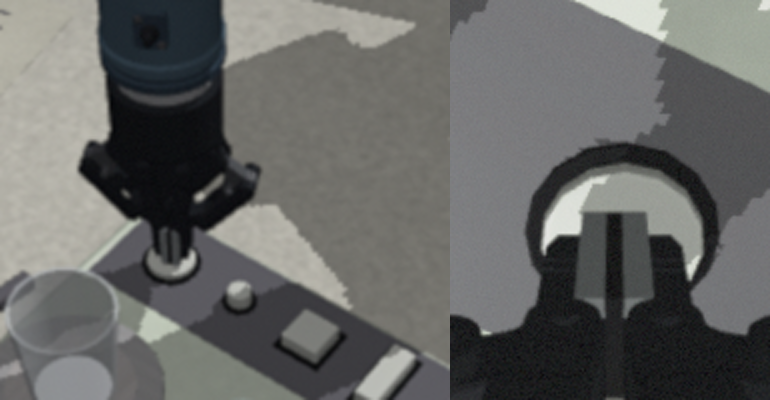

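```bash

python3 - <<'E'
from h import *
import cv2
o,p,M=pose()
c0=np.array([.531,-.099,0]);u=M[:,2]*[1,1,0]
def pr(z,pz):
    # wrist calib shifted to TCP height pz
    c=ctrl.get_calibration("wrist");d=np.array([0,0,p[2]-pz])
    return proj("wrist",c0+u*.018+[0,0,z]+d).round(1)
for pz,seen in [(.0918,236.5),(.0878,240),(.0819,244),(.0697,252.5),(.0609,260),(.0529,266),(.0468,266)]:
    print(pz,seen,"up",pr(.079,pz),"in",pr(.071,pz))
im=[cv2.imread(f"pics/c{i}.png")[90:260,520:730] for i in (6,7,8)]
cv2.imwrite("pics/cmp.png",cv2.resize(np.hstack(im),None,fx=1.25,fy=1.25*2,interpolation=2))
print(o["joint_efforts"])
E
```

```text
0.0918 236.5 up [321.8 237.5] in [321.8 232.9]
0.0878 240 up [321.8 239.9] in [321.8 235.1]
0.0819 244 up [321.8 243.7] in [321.8 238.6]
0.0697 252.5 up [321.8 252.4] in [321.8 246.6]
0.0609 260 up [321.8 259.4] in [321.8 253. ]
0.0529 266 up [321.8 266.4] in [321.8 259.4]
0.0468 266 up [321.8 272.2] in [321.8 264.7]
[ 1.87054602e-02 -4.40542066e+01 -2.84913969e+01 -3.66890919e-03
  6.20388729e-02  1.22573574e-04]
```

View pics/cmp.png

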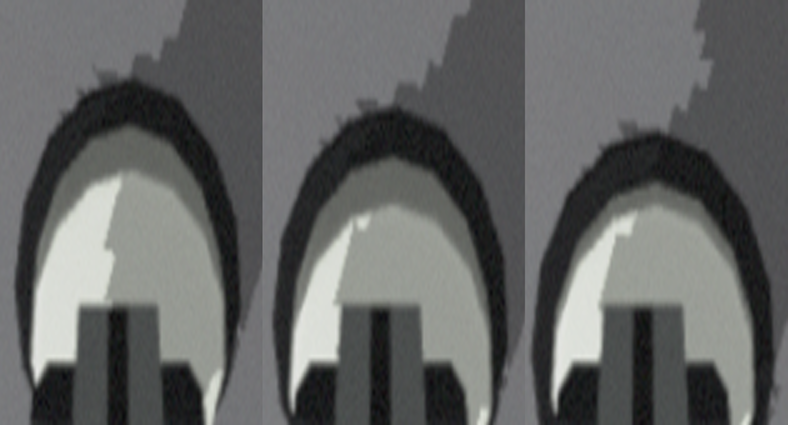

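Call:
{"name": "apply_moves", "arguments": {"plan": "0 0.01 0 0 0 0 0; 0 0.006 0 0 0 0 0; 0 0 0 0 0 0 0; 0 0 0 0 0 0 0; 0 0 0 0 0 0 0"}}

```text
time_s: 9.6
eef_pos: [0.5308, -0.0989, 0.0461]
eef_rot: [-0.597, 0.597, -0.379, 0.379]
wrist_force: [-1.1, 0.7, 2.1]
opening: 0.002
```

```bash
cat >> h.py <<'E'
def look(name):
    import cv2
    w=ctrl.camera("wrist")[:,:,::-1];s=ctrl.camera("scene")[:,:,::-1]
    a=cv2.resize(s[80:260,220:420],(440,400),interpolation=2);b=cv2.resize(w[180:380,240:400],(320,400),interpolation=2)
    cv2.imwrite(f"pics/{name}.png",np.hstack([a,b]))
E
python3 - <<'E'
from h import *
look("c9")
go([.531,-.099,.079]);print(pose()[0]["joint_efforts"])
E
```

```text
t 9.7 pos [ 0.5307 -0.0989  0.0461] F [-1.1   0.35  2.29] open -0.0
shift shares tool [ 0.004 -0.878  0.003]
[[ 0.425 -0.     0.905]
 [-0.905  0.     0.425]
 [-0.    -1.    -0.   ]]
[ 1.64380367e-02 -4.33129478e+01 -2.83499479e+01  5.49915817e-02
 -2.45768102e-01 -1.08869804e-04]
```

View pics/c9.png

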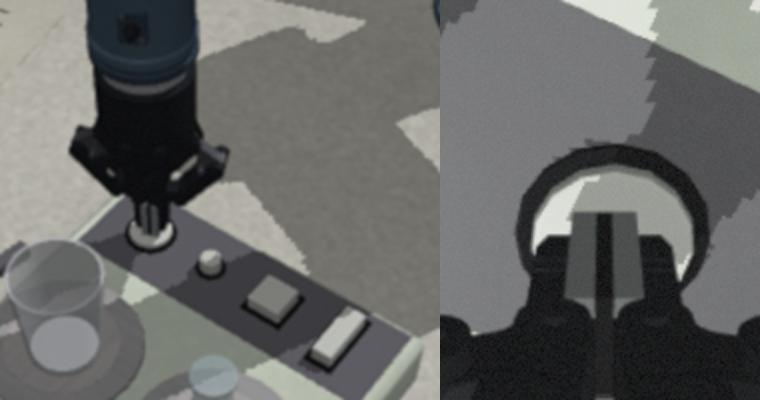

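Call:
{"name": "apply_moves", "arguments": {"plan": "0 -0.15 0 0 0 0 0; 0 -0.3 0 0 0 0 0; 0 -0.15 0 0 0 0 0; -0.3 0 0.14 0 0 0 0; -0.3 0 0.14 0 0 0 0"}}

```text
time_s: 10.2
eef_pos: [0.531, -0.0649, 0.0767]
eef_rot: [0.597, -0.596, 0.379, -0.38]
wrist_force: [-1.3, -0.0, -0.4]
opening: 0.004
```

Call:
{"name": "apply_moves", "arguments": {"plan": "-0.4 0 0.18 0 0 0 0; -0.4 0 0.18 0 0 0 0; -0.4 0 0.18 0 0 0 0; -0.3 0 0.14 0 0 0 0; -0.1 0 0.05 0 0 0 0"}}

```text
time_s: 10.7
eef_pos: [0.5287, 0.0251, 0.0755]
eef_rot: [-0.597, 0.597, -0.379, 0.378]
wrist_force: [0.2, -0.0, 0.5]
opening: 0.001
```

```bash

python3 - <<'E'
from h import *
import cv2
cv2.imwrite("pics/t10.png",ctrl.camera("top")[:,:,::-1])
look("c10")
go([.5305,.0225,.0430])
E
```

```text
t 10.85 pos [0.5295 0.0228 0.0758] F [ 1.18 -1.12  0.42] open -0.0
shift shares tool [0.014 0.437 0.017]
[[ 0.426 -0.     0.905]
 [-0.905 -0.     0.426]
 [-0.    -1.    -0.   ]]
```

View pics/c10.png

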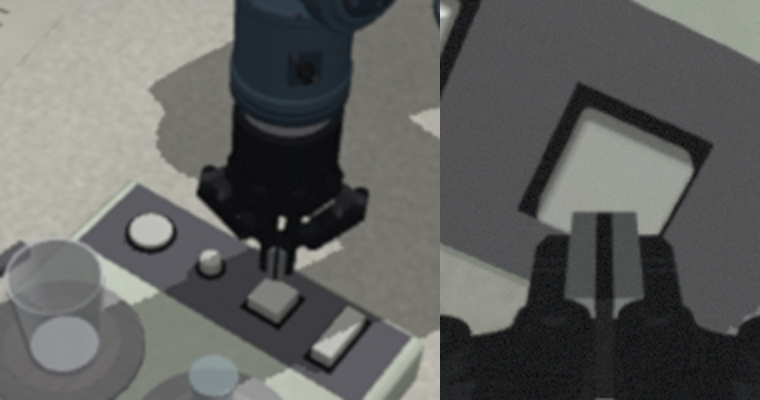

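Call:
{"name": "apply_moves", "arguments": {"plan": "0.014 0.1 0.017 0 0 0 0; 0 0.1 0 0 0 0 0; 0 0.1 0 0 0 0 0; 0 0.08 0 0 0 0 0; 0 0 0 0 0 0 0"}}

```text
time_s: 11.35
eef_pos: [0.5301, 0.0217, 0.0561]
eef_rot: [-0.596, 0.597, -0.38, 0.379]
wrist_force: [0.1, -0.6, 0.2]
opening: -0.005
```

Call:
{"name": "apply_moves", "arguments": {"plan": "0 0.03 0 0 0 0 0; 0 0.03 0 0 0 0 0; 0 0.03 0 0 0 0 0; 0 0.03 0 0 0 0 0; 0 0 0 0 0 0 0"}}

```text
time_s: 11.85
eef_pos: [0.531, 0.0219, 0.0511]
eef_rot: [0.597, -0.597, 0.379, -0.379]
wrist_force: [0.4, 0.8, 0.6]
opening: -0.001
```

Call:
{"name": "apply_moves", "arguments": {"plan": "0 0.03 0 0 0 0 0; 0 0.02 0 0 0 0 0; 0 0.02 0 0 0 0 0; 0 0 0 0 0 0 0; 0 0 0 0 0 0 0"}}

```text
time_s: 12.35
eef_pos: [0.531, 0.0219, 0.0475]
eef_rot: [0.597, -0.597, 0.379, -0.379]
wrist_force: [0.2, -0.4, 1.0]
opening: -0.001
```

```bash

python3 - <<'E'
from h import *
look("c11")
go([.5305,.0225,.0351])
E
```

```text
t 12.45 pos [0.5309 0.0219 0.0475] F [ 0.42 -0.22  0.89] open -0.0
shift shares tool [-0.014  0.029 -0.002]
[[ 0.425  0.     0.905]
 [-0.905  0.     0.425]
 [ 0.    -1.     0.   ]]
```

View pics/c11.png

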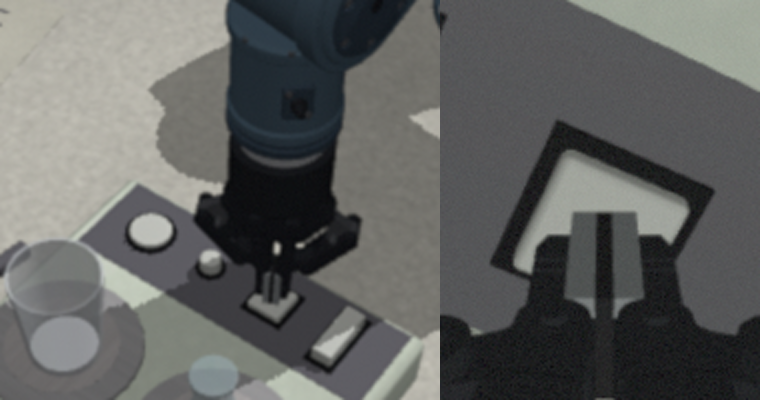

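Call:
{"name": "apply_moves", "arguments": {"plan": "0 0.01 0 0 0 0 0; 0 0.01 0 0 0 0 0; 0 0.01 0 0 0 0 0; 0 0 0 0 0 0 0; 0 0 0 0 0 0 0"}}

```text
time_s: 12.95
eef_pos: [0.5308, 0.0219, 0.046]
eef_rot: [0.597, -0.597, 0.379, -0.379]
wrist_force: [0.6, -0.4, 2.4]
opening: -0.002
```

```bash

python3 - <<'E'
from h import *
look("c12")
go([.5305,.0225,.0351])
E
```

```text
t 13.05 pos [0.5308 0.0219 0.0461] F [0.17 0.77 1.75] open 0.0
shift shares tool [-0.014 -0.001 -0.001]
[[ 0.425 -0.     0.905]
 [-0.905  0.     0.425]
 [-0.    -1.    -0.   ]]
```

View pics/c12.png

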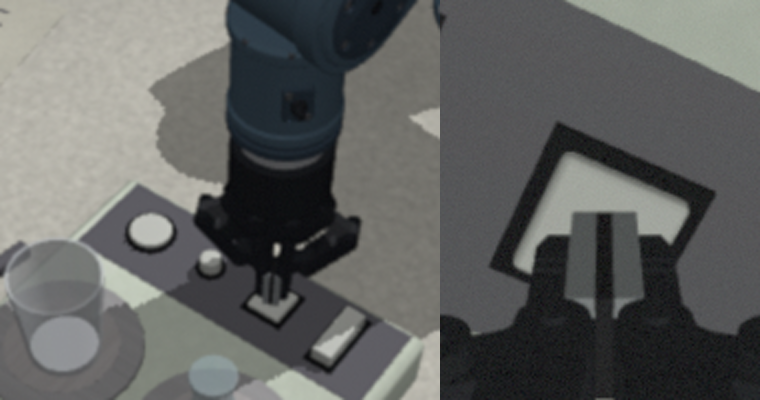

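Call:
{"name": "apply_moves", "arguments": {"plan": "0 -0.15 0 0 0 0 0; 0 -0.3 0 0 0 0 0; 0 -0.15 0 0 0 0 0; 0 0 0 0 0 0 0; 0 0 0 0 0 0 0"}}

```text
time_s: 13.55
eef_pos: [0.5308, 0.0219, 0.0761]
eef_rot: [0.597, -0.597, 0.379, -0.379]
wrist_force: [-0.5, 0.0, -0.5]
opening: 0.0
```

```bash

python3 - <<'E'
from h import *
import cv2
look("c13")
o,p,M=pose()
for z in (.079,.0735,.071): print(z,[proj("wrist",[.5305+a*.015,.0225+b*.015,z]).round(1) for a,b in((1,1),(1,-1))])
cv2.imwrite("pics/w13.png",ctrl.camera("wrist")[:,:,::-1][60:300,180:500].repeat(2,0).repeat(2,1))
go([.531,.0845,.043])
E
```

```text
0.079 [array([305.1, 243.8]), array([361.8, 268.7])]
0.0735 [array([305.6, 240.1]), array([360.7, 264.4])]
0.071 [array([305.8, 238.5]), array([360.2, 262.6])]
t 13.7 pos [0.5303 0.022  0.0755] F [-0.37 -0.68  0.4 ] open 0.0
shift shares tool [-1.126  0.429  0.544]
[[ 0.425 -0.001  0.905]
 [-0.905  0.     0.425]
 [-0.001 -1.    -0.001]]
```

View pics/w13.png

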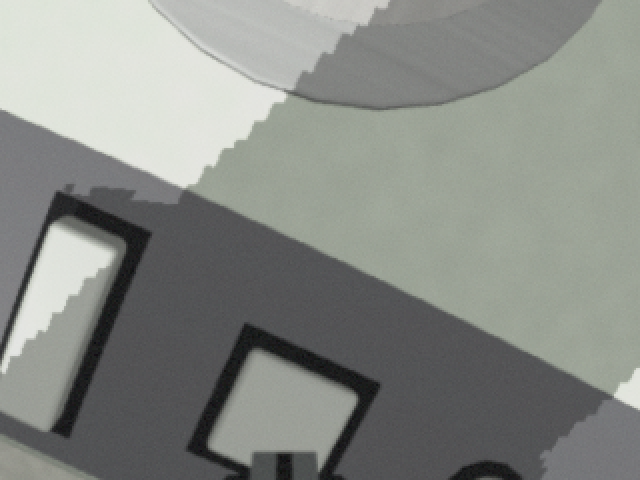

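Call:
{"name": "apply_moves", "arguments": {"plan": "-0.3 0 0.14 0 0 0 0; -0.3 0 0.14 0 0 0 0; -0.3 0 0.14 0 0 0 0; -0.23 0 0.12 0 0 0 0; 0 0.05 0 0 0 0 0"}}

```text
time_s: 14.2
eef_pos: [0.5313, 0.0858, 0.0734]
eef_rot: [0.597, -0.597, 0.379, -0.379]
wrist_force: [-0.6, 0.1, -0.6]
opening: -0.002
```

Call:
{"name": "apply_moves", "arguments": {"plan": "0 0.1 0 0 0 0 0; 0 0.1 0 0 0 0 0; 0 0.1 0 0 0 0 0; 0 0.03 0 0 0 0 0; 0 0 0 0 0 0 0"}}

```text
time_s: 14.7
eef_pos: [0.531, 0.0842, 0.0566]
eef_rot: [-0.597, 0.597, -0.38, 0.379]
wrist_force: [-0.2, -0.5, -0.2]
opening: -0.001
```

```bash

python3 - <<'E'
from h import *
look("c14")
go([.531,.0845,.0351])
E
```

```text
t 14.8 pos [0.5314 0.0843 0.0571] F [ 0.07 -0.51  0.01] open 0.0
shift shares tool [-0.008  0.221 -0.006]
[[ 0.425  0.     0.905]
 [-0.905 -0.     0.425]
 [ 0.    -1.     0.   ]]
```

View pics/c14.png

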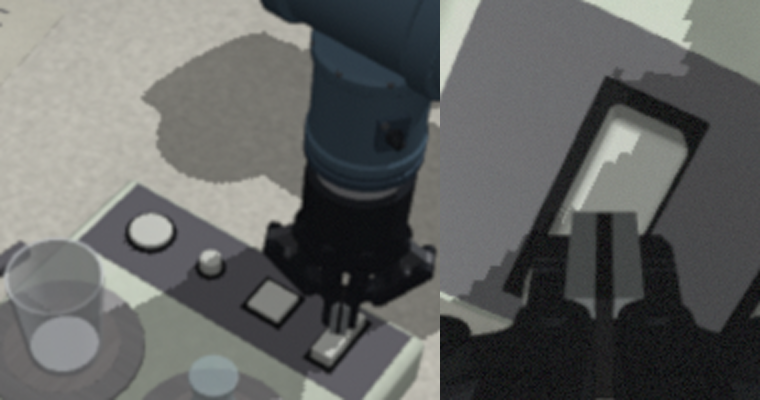

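Call:
{"name": "apply_moves", "arguments": {"plan": "0 0.04 0 0 0 0 0; 0 0.03 0 0 0 0 0; 0 0.03 0 0 0 0 0; 0 0.02 0 0 0 0 0; 0 0.02 0 0 0 0 0"}}

```text
time_s: 15.3
eef_pos: [0.5314, 0.0845, 0.0502]
eef_rot: [0.597, -0.597, 0.379, -0.379]
wrist_force: [-0.1, -1.3, 2.2]
opening: 0.003
```

Call:
{"name": "apply_moves", "arguments": {"plan": "0 0.02 0 0 0 0 0; 0 0.02 0 0 0 0 0; 0 0.02 0 0 0 0 0; 0 0 0 0 0 0 0; 0 0 0 0 0 0 0"}}

```text
time_s: 15.8
eef_pos: [0.5313, 0.0845, 0.047]
eef_rot: [0.597, -0.597, 0.379, -0.379]
wrist_force: [0.4, -0.3, 1.2]
opening: -0.003
```

Call:
{"name": "apply_moves", "arguments": {"plan": "0 0.01 0 0 0 0 0; 0 0.01 0 0 0 0 0; 0 0 0 0 0 0 0; 0 0 0 0 0 0 0; 0 0 0 0 0 0 0"}}

```text
time_s: 16.3
eef_pos: [0.5313, 0.0845, 0.0461]
eef_rot: [0.597, -0.597, 0.379, -0.379]
wrist_force: [-0.2, 0.2, 1.7]
opening: -0.001
```

```bash

python3 - <<'E'
from h import *
look("c15")
go([.531,.0845,.0351])
E
```

```text
t 16.4 pos [0.5313 0.0845 0.0461] F [ 0.07 -0.19  2.08] open 0.0
shift shares tool [-0.002 -0.001 -0.006]
[[ 0.425  0.     0.905]
 [-0.905  0.     0.425]
 [-0.    -1.     0.   ]]
```

View pics/c15.png

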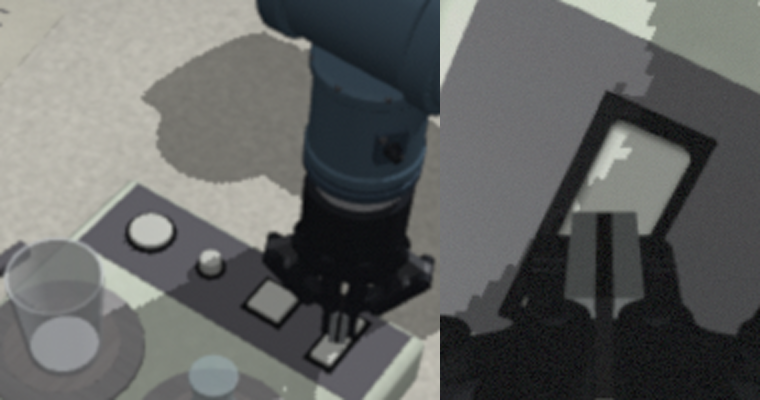

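Long key is down. Lift clear and check.

Call:
{"name": "apply_moves", "arguments": {"plan": "0 -0.15 0 0 0 0 0; 0 -0.4 0 0 0 0 0; 0 -0.6 0 0 0 0 0; 0 -0.8 0 0 0 0 0; 0 -0.8 0 0 0 0 0"}}

```text
time_s: 16.9
eef_pos: [0.5305, 0.0846, 0.1849]
eef_rot: [-0.597, 0.597, -0.38, 0.379]
wrist_force: [1.2, 0.6, -0.3]
opening: -0.0
```

Call:
{"name": "apply_moves", "arguments": {"plan": "0 0 -0.5 0 0 0 0; 0 0 -0.5 0 0 0 0; 0 0 -0.4 0 0 0 0; 0 0 0 0 0 0 0; 0 0 0 0 0 0 0"}}

```text
time_s: 17.4
eef_pos: [0.4683, 0.0548, 0.1842]
eef_rot: [0.597, -0.596, 0.379, -0.38]
wrist_force: [0.3, -0.3, 0.3]
opening: 0.001
```

```bash

python3 - <<'E'
from h import *
import cv2
s=ctrl.camera("scene")[:,:,::-1];w=ctrl.camera("wrist")[:,:,::-1]
cv2.imwrite("pics/s16.png",np.hstack([cv2.resize(s[140:260,240:420],(400,267)),cv2.resize(w,(400,267))]))
cv2.imwrite("pics/t16.png",ctrl.camera("top")[:,:,::-1])
go([.531,.0845,.0351])
E
```

```text
t 17.55 pos [0.4687 0.055  0.1838] F [ 0.24 -0.42  0.41] open 0.01
shift shares tool [-0.005  2.754  1.379]
[[ 0.425  0.     0.905]
 [-0.905  0.     0.425]
 [ 0.    -1.     0.   ]]
```

View pics/s16.png

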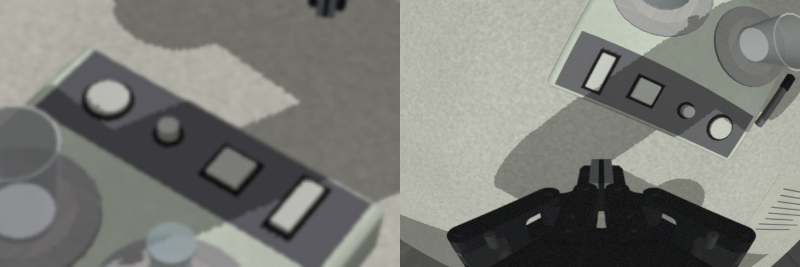

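View pics/t16.png

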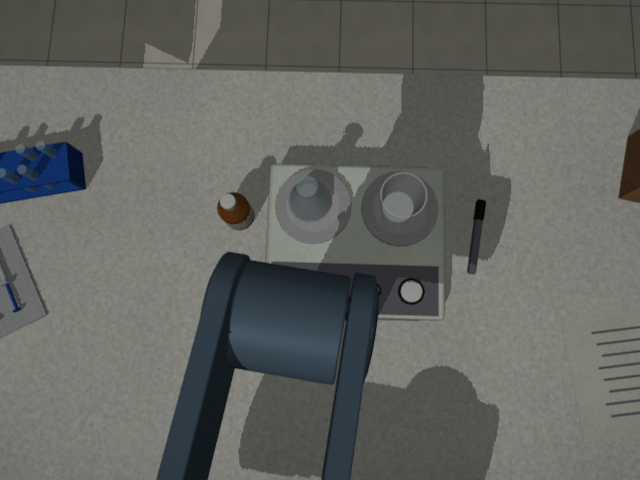

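```bash
python3 -c "
from bench import ctrl
print(ctrl.hand_in())"
```

```text
the job is handed in; nothing more can be done
None
```

I pressed the mains key, then the stirring key, then the heating key, using the shut fingertips, and handed the job in at about 17.6 s. `hand_in` gave no verdict.

- **Keys:** The final scene and wrist pictures show the round, square and long keys down and the small timer key up. I put each of the three at about 6.5 to 7 mm in. That comes from the picture of the round key and from the tool stopping at the same height (0.046 m) for all three. I did not push any of them onto its stop.
- **Forces:** The highest vertical wrist reading during a press was about 2.4 N, well under the 20 N limit. It read close to zero while the round key was already moving, so I relied on the pictures and tool height for depth.
- **Other objects:** The beaker, flask, bottle and pen look unmoved when I compare the first and last top-camera pictures by eye. The gripper is clear of everything.
- **Disagreement:** The shut fingertips sit about 25 mm behind the tool point. The interface text says they are 11 mm ahead of it. I found this in the pictures before touching anything. Where the round key began to move confirmed it, and I used the measured value for all three presses.

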